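# Set the immersion probe in the measuring stand

### The arm

A 7-joint arm with a two-finger parallel gripper is mounted at the origin on the work surface; the furniture and walls round the work are solid. World frame = base frame: x ahead of the robot, y to its left, z up, the work surface at z = 0. Lengths are in m, angles in degrees, forces in N, time in s.
With the tool pointing down it reaches from about 0.425 to 0.875 m from the base axis. Payload 4.7 kg.
Tool frame: the origin (TCP) lies on the mounting face of the last link; the fingertips stand 182 mm ahead of it and the grasp point (between the pads) lies 164 mm ahead of it; z points along the fingers, x is the direction in which the jaws open and shut, and the axes are right-handed (so a half turn about z gives the same grasp; the last joint's range is limited). The gripper opens to 87 mm and grips with 3 to 60 N. Pads are 19 mm wide; open, the fingers measure 117 mm over their backs; the gripper's body (75 mm by 190 mm) begins 51 mm behind the grasp point.
Start: joints at [78.1, 18.392, -4.016, 83.108, 1.295, 78.541, -3.26], TCP at [0.143, -0.634, 0.405] pointing down, gripper open.
Joint ranges: [-163.93, 163.93], [-17.29, 119.83], [-79.2, 71.16], [3.27, 140.29], [-89.18, 269.18], [5.43, 117.66], [-154.24, 154.24]. Speed limits (degrees/s): [147.25, 147.25, 180, 180, 180, 180, 180].

### API

Orientations are given as [roll, pitch, yaw] about the fixed x, y, z axes, in that order (R = Rz(yaw) Ry(pitch) Rx(roll)).
In Python, from cell import status, cams, env, outline_of, landmark_of gives the robot as it stands. The module is installed in compiled form; this text tells all that it offers.
- The arm moves only by the tool jog_arm, never from a script. Its argument "rows" is a list of rows, each a list of 7 numbers: the closure, from 0 (fully open) to 1 (shut), then the shift along the tool's x, y, z in m, then the turn, a rotation vector about the tool's x, y, z in degrees. A call has 1 to 12 rows; each row shifts and turns the commanded pose from where the row before left it, along the tool's axes as they then stand; what a row does not reach is not made up. A row lasts 1/12 s, in which the tool goes at most 41.7 mm and 7.16 degrees, less where a joint would pass 70% of its speed; a pose out of reach is approached as far as the arm can. A call with a gripper value outside its range is refused whole. The fingers move at their own pace and stop on an object; "grip_force" is the grip in N (left out, the last holds). Time passes only in rows, so rows that do not move let the fingers close. It gives the time, the measured TCP pose, the force and the opening at its end, in the units of the state.
- status.get_obs(): the state, without advancing time (a new reading comes with each control period).
- cams.read_camera(name): name is "scene" or "top"; returns (picture, depth): 400x640x3 uint8, red, green, blue; 400x640 float32, m along the optical axis (not along the pixel's ray), 0 where there is no reading.
- cams.camera_params(name): a dict with "vfov" (degrees; the focal length in pixels is half the picture's height over the tangent of half this angle, whatever the lens; pixels are square), "cx", "cy" (the principal point, pixels), "eye" and "attitude" of the camera in the world. Camera axes: x right, y up, looking along -z (the intrinsics and any distortion apply to the point x, -y, -z); pixel columns grow to the right and rows downward; lengths in m; the calibration is good to about 2 mm. A picture is of the moment at which its call begins. camera_params takes no time and is no camera call.
- env.sign_off(): hands the job in, once; it reports no verdict.
Trained networks look in the newest picture that a camera, given by its name, has taken for a name from the list of things; names that differ only in an ending like _2 or _b are one class to them, and where a whole thing is asked for, a point or a joint stands for the part that bears it (a point fixed in the world has none). Each returns a list of dicts, best first, with "conf" (0 to 1); they miss things now and then, are a little off and sometimes report something else, mostly with a low value. They report only what shows in the picture. A call takes as long as a camera call. They do not tell look-alikes from the thing itself.
- outline_of(camera, name): "pixels" (400x640 bool, what is visible of it) and "box" ([left, top, right, bottom] in pixels, round what is visible of it).
- landmark_of(camera, name): "position" ([row, column] in pixels: a listed point, or the origin of a listed thing).
The state is a dict: "time_s": time; "qpos": joint angles; "joint_velocities": joint speeds; "effort": joint torques, N m; "tool_pos": TCP position; "tool_rot": TCP orientation; "force": force on the tool from outside, world axes, zero at the start; "wrist_torque": the same for the moment, N m; "grip_width": finger opening in m.
Only numpy, scipy, OpenCV 4.12 (cv2) and the standard library are available. Lean on these libraries where they do the work, as an engineer would, in place of code of your own. Each camera call takes 0.05 s, during which the arm holds its last target. There are 200 camera calls.

### The job

Set up the probe stand for a measurement: stand the glass beaker upright inside the raised ring on the stand's base, then swing the boom round to its stop so that its head is over the beaker. Slide the probe down through the head until the black ring on its stem is level with the top of the head, so its tip hangs in the beaker without touching the glass, let go of it, and press the clamp lever fully down to lock it there; leave the dishes and the timer where they are.

Things in the scene. Friction and masses are not known exactly. Their poses are not given: they have to be found in the camera images.
- beaker_mid (a point): centre, half-way up, of the empty clear glass beaker (70 mm tall, 53 mm across, 57 mm over the small spout, wall about 2 mm, open at the top, floor 4 mm thick); its z axis points up; it starts upright on the worktop
- beaker_spot (a point): on the white base plate of the fixed measuring stand: the middle of the raised grey ring (60 mm inside diameter, rim 3 mm high) that the beaker stands in; z is the surface the beaker stands on, 10 mm above the worktop. Its x axis points to the steel pillar, 115 mm away, 152 mm tall; y to the side to which the boom is swung away; plate 124 mm wide, reaching 61 mm in front (-x) of this point and 154 mm behind
- bore_mouth (a point): centre of the top opening of the vertical through bore in the boom's head; the point turns with the boom: its +x axis points along the boom to the pillar axis, 115 mm away, its z axis up. Head: aluminium block 40 x 40 mm, 44 mm tall, its top 136 mm and its underside 92 mm above the worktop; bore 17.6 mm with a 3 mm chamfer at the top. Two small spring plungers in the bore drag on the stem with about 3 to 7 N either way, enough to carry the probe at any depth when it is let go
- boom (a joint): swing of the boom about the vertical pillar, rad: 0 at its stop, with the head over the beaker ring (then bore_mouth is straight above beaker_spot); grows, up to 1.6, as the head swings away to the stand's +y side. Stays where it is left; about 1 to 2 N at the head moves it
- clamp_lever (a joint): cam lever on the head's outer face (the side away from the pillar), rad: 0 open, raised 30 degrees above level; 1.0 fully down, 27 degrees below level, where a brass shoe jams the stem. It has friction and stays where it is left; about 3 to 6 N pressing straight down on the grip moves it
- lever_tip (a point): on the black grip of the clamp lever (grip 34 mm long, 18 mm wide, 11 mm thick), 12 mm from its outer end and 56 mm from the lever's pivot; the pivot is level, across the boom, 29 mm outward (-x of bore_mouth) of the bore axis and 22 mm below the head's top
- probe_mid (a point): point half-way along the axis of the loose cordless probe, 183 mm long, 0.09 kg: a steel stem of 16 mm diameter with a round tip, and on top of it a white cylindrical head of 26 mm diameter, 45 mm long. Its z axis runs along the probe to the head; the head's middle is 69 mm above this point, the tip 91.5 mm below it. It starts upright in a fixed grey parking stand (foot 76 mm across, tube 70 mm tall, 29 mm wide at the lip, the stem 62 mm deep in it): draw it straight up
- probe_mark (a point): centre of the black ring, 3 mm wide, round the probe's stem: 108 mm above the tip, 30 mm below the underside of the white head. With this ring level with the head's top the tip hangs 28 mm above the worktop, 14 mm clear of the beaker's floor
- probe_tip (a point): the lowest point of the probe's round tip
- petri_low: closed petri dish, 91 mm across, 15 mm thick, lying on the worktop; origin under its centre; leave alone
- petri_high: second such dish lying on the first; leave alone
- timer: white timer, 62 x 62 x 18 mm; origin under its centre; leave alone
There are look-alikes about, which are no part of the job. What is shaped like the part that bears beaker_mid but pink is not meant. Leave any pink look-alike of the part that bears probe_mid alone.

How it is judged:
By the outcome, as a careful person would: the job done as asked, in the order asked, and still so for the second after the job is handed in, with the robot touching nothing.
It also fails if it takes over 72 s, if anything falls off the work surface, if the arm or the gripper's body presses on something with over 40 N, if the wrist force passes 120 N, or if a joint passes its speed limit or range.

## Working session

There is one attempt and no reset: what is moved stays moved. The work goes in short steps, Python scripts to look and compute and a tool call to move; the robot and the scene stay as the last step left them, time stands still between calls to the robot, and variables do not carry over. Pictures are saved under pics/ and viewed, about 8 in all and at most 12, crops included, and the job is handed in when it is done.

Besides the shell and the picture viewer there is one more tool, called after "Request:" by a JSON object that holds its "fn" and its "kwargs". jog_arm: Moves the arm, as the interface text tells. Its arguments: {"type":"object","properties":{"rows":{"type":"array"},"grip_force":{"type":"number"}},"required":["rows"]}

```bash
mkdir -p pics; ls; cat > h.py <<'E'
import numpy as np, cv2
from cell import status, cams, env, outline_of, landmark_of
from scipy.spatial.transform import Rotation as R
E
python3 - <<'E'
from h import *
print(status.get_obs())
for c in ("scene","top"):
    print(c,cams.camera_params(c))
    p,d=cams.read_camera(c); cv2.imwrite(f"pics/{c}0.png",p[:,:,::-1]); np.save(f"pics/{c}0.npy",d)
    for n in ["beaker_mid","beaker_spot","bore_mouth","lever_tip","probe_mid","probe_mark","probe_tip","petri_low","petri_high","timer"]:
        print(n,[(np.round(x["position"],1),round(x["conf"],2)) for x in landmark_of(c,n)])
print(status.get_obs()["time_s"])
E
```

```text
pics
{'time_s': 0.0, 'qpos': array([78.10052651, 18.43951321, -4.01632781, 83.17237235,  1.29419214,
       78.53991933, -3.25930876]), 'joint_velocities': array([ 0.03295071,  0.04610025, -0.12364845, -0.04972005,  0.02465274,
        0.04977667,  0.03217174]), 'effort': array([-2.05087149e-04, -4.91285992e+01, -4.03963253e-01, -3.12527740e+01,
       -6.38463395e-02,  4.35392931e-02,  1.72442733e-04]), 'tool_pos': array([ 0.14291804, -0.63389871,  0.40367831]), 'tool_rot': array([ 1.79995468e+02,  1.06608273e-01, -7.72895514e+01]), 'force': array([0.14049146, 0.53804015, 0.04641108]), 'wrist_torque': array([0.01356178, 0.06979368, 0.00078052]), 'grip_width': 0.08717222203702776}
scene {'vfov': 50.58164817771099, 'cx': 315.9745545618773, 'cy': 201.96763717137327, 'eye': array([-0.10256907,  0.22017299,  0.60799977]), 'attitude': array([  53.55407575,   -0.79509686, -124.86311968])}
beaker_mid [(array([230.2, 205.7]), 0.84), (array([174.7, 342.9]), 0.74)]
beaker_spot [(array([218.9, 287.3]), 0.89)]
bore_mouth [(array([160. , 220.9]), 0.83)]
lever_tip [(array([171.2, 182.4]), 0.66)]
p
[... 432 characters left out ...]
y': 204.49869466161493, 'eye': array([ 0.35266839, -0.19445265,  1.1284615 ]), 'attitude': array([ 6.67975639e+00,  5.86131431e-02, -9.09704547e+01])}
beaker_mid [(array([165.2, 241.4]), 0.81), (array([161.2, 393.6]), 0.72)]
beaker_spot [(array([174.6, 314. ]), 0.72)]
bore_mouth [(array([118.5, 268.6]), 0.56)]
lever_tip [(array([121.7, 235. ]), 0.76)]
probe_mid [(array([219. , 402.5]), 0.6), (array([223.4, 359.1]), 0.44)]
probe_mark [(array([220.6, 358.6]), 0.52), (array([218.7, 404.2]), 0.47)]
probe_tip [(array([280.5, 366.8]), 0.7), (array([228.1, 355.1]), 0.46)]
petri_low []
petri_high [(array([258.3, 323.2]), 0.65)]
timer [(array([281.3, 367.7]), 0.83), (array([218. , 403.2]), 0.54)]
1.1
```

View pics/scene0.png

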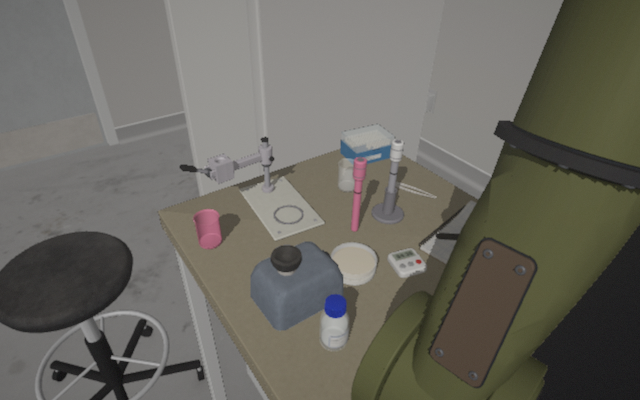

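View pics/top0.png

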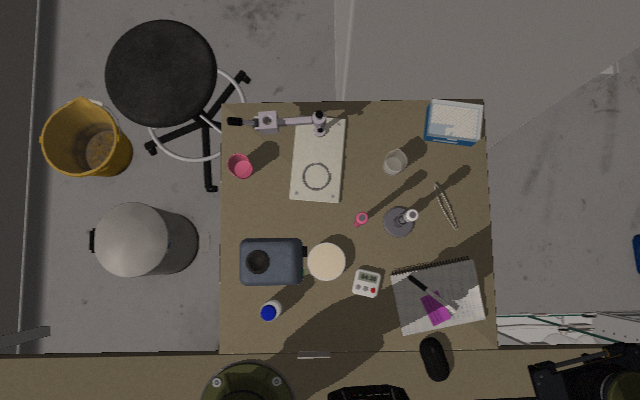

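Scene: the clear beaker is at (175,343), the white probe in its stand at (180,389), the pink probe at (199,357), the pink beaker at (230,206), the head at (168,220), and the ring at (215,288). In the top view the boom is swung to the left (head at 120,267), the beaker is at (161,394), and the probe's white head is at (215,411).

```bash
cat >> h.py <<'E'
def ray(c,rc):
    P=cams.camera_params(c); f=200/np.tan(np.radians(P["vfov"]/2))
    r,k=rc; d=np.array([(k-P["cx"])/f,-(r-P["cy"])/f,-1.])
    return P["eye"],R.from_euler("xyz",P["attitude"],degrees=True).as_matrix()@d
def tri(rcs,rct):
    (a,u),(b,v)=ray("scene",rcs),ray("top",rct)
    s=np.linalg.lstsq(np.c_[u,-v],b-a,rcond=None)[0]
    p,q=a+s[0]*u,b+s[1]*v
    return (p+q)/2,np.linalg.norm(p-q)
def onz(c,rc,z):
    a,u=ray(c,rc); return a+u*(z-a[2])/u[2]
def proj(c,p):
    P=cams.camera_params(c); f=200/np.tan(np.radians(P["vfov"]/2))
    x=R.from_euler("xyz",P["attitude"],degrees=True).as_matrix().T@(np.asarray(p)-P["eye"])
    return np.array([P["cy"]-f*x[1]/-x[2]*1, P["cx"]+f*x[0]/-x[2]])
E
python3 - <<'E'
from h import *
np.set_printoptions(precision=4,suppress=True)
for n,a,b,z in [("beaker",(174.7,342.9),(161.2,393.6),.035),("spot",(218.9,287.3),(174.6,314),.01),("bore",(160,220.9),(118.5,268.6),.136),("lever",(171.2,182.4),(121.7,235),.142),("probe_mark",(171.3,392.8),(218.7,404.2),.12),("probe_mid",(179.6,388.8),(219,402.5),.1),("timer",(265,407.9),(281.3,367.7),0),("pinkbeaker",(230.2,205.7),(165.2,241.4),.035),("pinkmark",(188.4,360.7),(220.6,358.6),.12)]:
    print(n,*tri(a,b),"scene@z",onz("scene",a,z)[:2],"top@z",onz("top",b,z)[:2])
# depth-based cloud
for c in ("scene","top"):
    d=np.load(f"pics/{c}0.npy"); img=cv2.imread(f"pics/{c}0.png")
    rr,kk=np.mgrid[:400:8,:640:8]
    T=[];
    P=cams.camera_params(c); f=200/np.tan(np.radians(P["vfov"]/2))
    rr,kk=np.mgrid[:400,:640]
    X=np.stack([(kk-P["cx"])/f,-(rr-P["cy"])/f,-np.ones(rr.shape)],-1)*d[...,None]
    W=X@R.from_euler("xyz",P["attitude"],degrees=True).as_matrix().T+P["eye"]
    np.save(f"pics/{c}W.npy",W)
    z=W[...,2][(d>0)]
    m=(W[...,0]>.3)&(W[...,0]<.8)&(abs(W[...,2])<.02); print(c,"table z",np.median(W[m][:,2]),m.sum())
    print(c,"boom depth region", W[160:175:5,215:235:6].round(3).tolist() if c=="scene" else W[112:128:5,262:274:4].round(3).tolist())
# outlines for fine estimates
for c in ("scene","top"):
    cams.read_camera(c); W=np.load(f"pics/{c}W.npy")
    for n in ("probe_mid","beaker_mid","boom"):
        for o in outline_of(c,n): 
            w=W[o["pixels"]]; print(c,n,o["box"],round(o["conf"],2),o["pixels"].sum(),"top pts",np.median(w[w[:,2]>np.percentile(w[:,2],80)],0))
E
```

```text
beaker [ 0.5864 -0.3563  0.0329] 0.0073084252596066395 scene@z [ 0.5863 -0.3515] top@z [ 0.5835 -0.3588]
spot [ 0.5595 -0.1669 -0.0057] 0.006131177393503808 scene@z [ 0.5404 -0.1591] top@z [ 0.5585 -0.1649]
bore [ 0.6644 -0.0692  0.1319] 0.0016455157177432524 scene@z [ 0.6571 -0.0673] top@z [ 0.6636 -0.069 ]
lever [0.6618 0.0116 0.1315] 0.011025734548715409 scene@z [0.6497 0.0202] top@z [0.6557 0.0045]
probe_mark [ 0.4361 -0.3654  0.1193] 0.0010633914620977033 scene@z [ 0.435 -0.365] top@z [ 0.4364 -0.365 ]
probe_mid [ 0.4391 -0.3636  0.0966] 0.004025896895554068 scene@z [ 0.4369 -0.3582] top@z [ 0.4375 -0.3645]
timer [ 0.294  -0.293  -0.0061] 0.003633022855125996 scene@z [ 0.2889 -0.2893] top@z [ 0.2957 -0.2912]
pinkbeaker [0.5826 0.013  0.0281] 0.00427320265206248 scene@z [0.576  0.0171] top@z [0.58   0.0098]
pinkmark [ 0.4317 -0.2677  0.1147] 0.007824514198153856 scene@z [ 0.4233 -0.2653] top@z [ 0.4339 -0.2645]
scene table z 0.0008960770868894352 26921
scene boom depth region [[[0.666, -0.057, 0.135], [0.666, -0.071, 0.131], [0.649, -0.078, 0.137], [0.667, -0.099, 0.121]], [[0.64
[... 702 characters left out ...]
-0.3635  0.1902]
scene beaker_mid [192.3, 209.3, 224.9, 249.9] 0.62 903 top pts [0.584  0.0119 0.0676]
scene beaker_mid [178.8, 137.0, 323.0, 239.3] 0.38 4438 top pts [ 0.6556 -0.0683  0.1305]
scene boom [182.5, 144.3, 275.8, 181.6] 0.71 1274 top pts [ 0.6523 -0.0534  0.1369]
top probe_mid [394.9, 209.2, 416.4, 223.0] 0.59 189 top pts [ 0.4398 -0.3688  0.1922]
top probe_mid [353.8, 211.8, 366.7, 229.3] 0.54 168 top pts [ 0.4359 -0.2671  0.1839]
top beaker_mid [384.4, 148.9, 409.7, 175.0] 0.83 501 top pts [ 0.581  -0.3633  0.0692]
top beaker_mid [226.1, 151.4, 250.8, 176.7] 0.72 507 top pts [0.5812 0.0179 0.0693]
top boom [227.4, 111.7, 322.7, 132.6] 0.9 1153 top pts [ 0.6552 -0.0089  0.1399]
```

```bash
python3 - <<'E'
from h import *
np.set_printoptions(precision=4,suppress=True)
W=np.load("pics/topW.npy"); S=np.load("pics/sceneW.npy")
img=cv2.imread("pics/top0.png")
def box(W,x0,x1,y0,y1,z0,z1):
    m=(W[...,0]>x0)&(W[...,0]<x1)&(W[...,1]>y0)&(W[...,1]<y1)&(W[...,2]>z0)&(W[...,2]<z1); return W[m]
def rep(n,p):
    if len(p): print(n,len(p),"minrect",cv2.minAreaRect(p[:,:2].astype(np.float32)),"circ",cv2.minEnclosingCircle(p[:,:2].astype(np.float32)),"z",np.median(p[:,2]))
for nm,V in(("top",W),("scene",S)):
    print(nm)
    rep("probehead",box(V,.40,.48,-.41,-.33,.184,.2))
    rep("pinkprobe",box(V,.39,.47,-.31,-.22,.17,.2))
    rep("beaker",box(V,.54,.63,-.41,-.31,.06,.08))
    rep("headtop",box(V,.62,.70,-.095,-.03,.131,.142))
    rep("pillar",box(V,.62,.74,-.21,-.13,.145,.165))
    rep("lever",box(V,.60,.72,-.03,.06,.12,.17))
    rep("plate",box(V,.45,.75,-.27,-.08,.007,.0125))
    rep("bluebox",box(V,.55,.75,-.6,-.43,.03,.12))
    p=box(V,.3,1.2,-.7,.3,.15,.5); print("tall behind x>.7:",p[p[:,0]>.70][:,0].min() if (p[:,0]>.7).any() else None)
rm=(W[...,2]>.010)&(W[...,2]<.016)
# ring by hue: gray circle on white plate
g=cv2.cvtColor(img,cv2.COLOR_BGR2GRAY)[145:210,285:350]
cv2.imwrite("pics/c1.png",np.hstack([cv2.resize(img[145:210,285:350],None,fx=6,fy=6,interpolation=2),cv2.resize(img[100:165,290-65:290],None,fx=6,fy=6,interpolation=2)]))
E
```

```text
top
probehead 122 minrect ((0.4389704763889313, -0.368533730506897), (0.02317463420331478, 0.02284722588956356), 87.2445068359375) circ ((0.4393448233604431, -0.36864930391311646), 0.01279336679726839) z 0.19064178421170164
pinkprobe 127 minrect ((0.43496376276016235, -0.26570942997932434), (0.024576054885983467, 0.02454940415918827), 86.66594696044922) circ ((0.43563491106033325, -0.2662053108215332), 0.01329231821000576) z 0.18238265674860077
beaker 111 minrect ((0.5784962773323059, -0.3573262691497803), (0.05172674357891083, 0.050890691578388214), 42.66949462890625) circ ((0.5800520181655884, -0.35756200551986694), 0.028077512979507446) z 0.06868087935183542
headtop 283 minrect ((0.6609895825386047, -0.06508965790271759), (0.04143667221069336, 0.04038914665579796), 1.71567702293396) circ ((0.6604903936386108, -0.06507422775030136), 0.027099205181002617) z 0.13568649971038838
pillar 52 minrect ((0.6677366495132446, -0.18031062185764313), (0.015404799021780491, 0.01650707796216011), 88.71334838867188) circ ((0.6674277782440186, -0.18029925227165222), 0.008754582144320011) z 0.151593
[... 1826 characters left out ...]
4283
lever 147 minrect ((0.6549897789955139, -0.0036109667271375656), (0.016158657148480415, 0.05189193785190582), 1.7230383157730103) circ ((0.6553959846496582, -0.003388816025108099), 0.02632656879723072) z 0.1424482655495954
plate 2565 minrect ((0.5992791652679443, -0.17257869243621826), (0.1243925541639328, 0.21812336146831512), 84.19500732421875) circ ((0.5986518859863281, -0.17171546816825867), 0.12248286604881287) z 0.010632793006977503
bluebox 1270 minrect ((0.6750226020812988, -0.5033174753189087), (0.12441565096378326, 0.09415686875581741), 81.5296630859375) circ ((0.6762776374816895, -0.503371000289917), 0.07522594183683395) z 0.066742316714695
tall behind x>.7: 0.7765063617145307
```

View pics/c1.png

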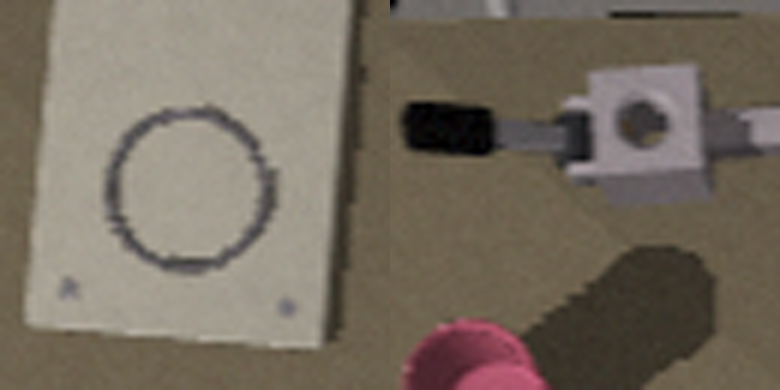

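Crop left: ring centre at about (175.9, 316.3) in the top image. Crop right: bore centre at about (119.5, 266.6), with the lever's black grip on the left.

```bash
python3 - <<'E'
from h import *
np.set_printoptions(precision=4,suppress=True)
print("ring",onz("top",(175.9,316.3),.0115),"bore",onz("top",(119.5,266.6),.134))
t=np.linspace(0,2*np.pi,60)
def bb(c,x,y,r=.0265,h=.07):
    P=np.array([proj(c,[x+r*np.cos(a),y+r*np.sin(a),z]) for a in t for z in(0,h)]); return np.r_[P.min(0),P.max(0)]
cams.read_camera("top")
for i in range(2):
    cams.read_camera("top")
    for o in outline_of("top","beaker_mid"):
        b=np.array(o["box"])
        from scipy.optimize import least_squares
        s=least_squares(lambda q:bb("top",*q)-b[[1,0,3,2]],[.58,-.36 if b[0]>300 else .01]); print(b,s.x,s.fun)
    cams.read_camera("scene")
    for o in outline_of("scene","beaker_mid"):
        b=np.array(o["box"]); 
        if b[0]>300: 
            s=least_squares(lambda q:bb("scene",*q)-b[[1,0,3,2]],[.58,-.36]); print("scene",b,s.x,s.fun)
p,d=cams.read_camera("scene"); q,_=cams.read_camera("top")
cv2.imwrite("pics/c2.png",np.hstack([cv2.resize(p[150:200,318:368],None,fx=8,fy=8,interpolation=2),cv2.resize(q[140:190,370:420],None,fx=8,fy=8,interpolation=2)])[:,:,::-1])
print(status.get_obs()["time_s"])
E
```

```text
ring [ 0.5549 -0.1705  0.0115] bore [ 0.662  -0.0643  0.134 ]
[381.6 148.9 405.  175.3] [ 0.5804 -0.3568] [-0.545  -1.3394  0.564   1.2578]
[228.2 151.4 253.  177.7] [0.5806 0.0107] [-0.5297 -1.2175  0.5477  1.296 ]
scene [334.5 158.2 352.7 192.9] [ 0.5831 -0.3503] [-0.3358 -2.3128  0.1264  2.2251]
[226.5 153.  251.4 177.5] [0.5789 0.0146] [-1.3896 -1.2215  1.4517  1.3002]
[381.1 149.1 405.4 174.7] [ 0.5808 -0.3568] [-0.9381 -0.8735  0.9803  0.8203]
scene [335.  159.  352.6 190.9] [ 0.5853 -0.3527] [-1.7877 -2.5927  1.3879  2.4974]
2.05
```

View pics/c2.png

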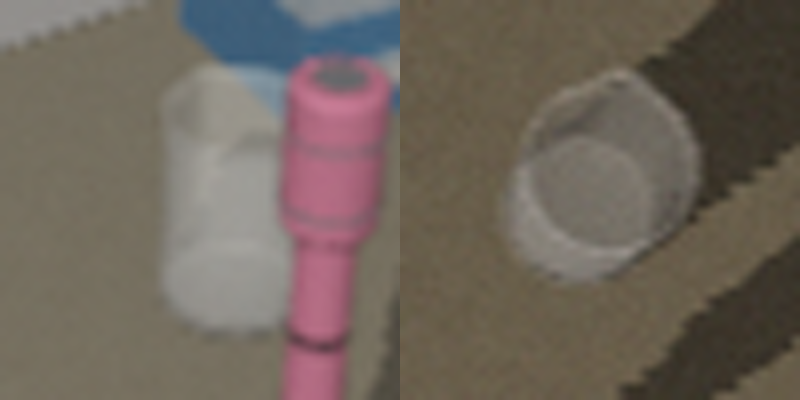

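Request:
{"fn": "jog_arm", "kwargs": {"rows": [[0, -0.0215, -0.0335, 0, 0, 0, 6.35], [0, -0.0215, -0.0335, 0, 0, 0, 6.35], [0, -0.0215, -0.0335, 0, 0, 0, 0], [0, -0.0215, -0.0335, 0, 0, 0, 0], [0, -0.0215, -0.0335, 0, 0, 0, 0], [0, -0.0215, -0.0335, 0, 0, 0, 0], [0, -0.0215, -0.0335, 0, 0, 0, 0], [0, -0.0215, -0.0335, 0, 0, 0, 0], [0, -0.0215, -0.0335, 0, 0, 0, 0], [0, -0.0215, -0.0335, 0, 0, 0, 0], [0, -0.02, -0.03, 0, 0, 0, 0], [0, 0, 0, 0, 0, 0, 0]], "grip_force": 12}}

```text
time_s: 3.05
tool_pos: [0.5068, -0.381, 0.4048]
tool_rot: [-179.7, 0.3, -89.3]
force: [1.2, 2.3, 0.4]
grip_width: 0.0868
```

Request:
{"fn": "jog_arm", "kwargs": {"rows": [[0, -0.012, -0.0365, 0, 0, 0, 0.7], [0, -0.012, -0.0365, 0, 0, 0, 0], [0, 0, 0, 0.035, 0, 0, 0], [0, 0, 0, 0.035, 0, 0, 0], [0, 0, 0, 0.035, 0, 0, 0], [0, 0, 0, 0, 0, 0, 0], [0, 0, 0, 0, 0, 0, 0]]}}

```text
time_s: 3.63
tool_pos: [0.5721, -0.3651, 0.2979]
tool_rot: [179.8, 0.1, -90.7]
force: [-0.7, 0.3, 1.1]
grip_width: 0.0872
```

Request:
{"fn": "jog_arm", "kwargs": {"rows": [[0, -0.008, -0.008, 0, 0, 0, -0.7], [0, 0, 0, 0.03, 0, 0, 0], [0, 0, 0, 0.03, 0, 0, 0], [0, 0, 0, 0.029, 0, 0, 0], [0, 0, 0, 0, 0, 0, 0]]}}

```text
time_s: 4.05
tool_pos: [0.5804, -0.356, 0.2078]
tool_rot: [179.8, 0.2, -89.9]
force: [-1.3, -0.3, -1.1]
grip_width: 0.087
```

```bash
python3 - <<'E'
from h import *
o=status.get_obs();print(o["tool_pos"],o["tool_rot"],o["force"])
p,d=cams.read_camera("top"); q,_=cams.read_camera("scene")
cv2.imwrite("pics/c3.png",np.hstack([cv2.resize(p[120:200,350:450],None,fx=4,fy=4,interpolation=2),cv2.resize(q[120:200,300:400],None,fx=4,fy=4,interpolation=2)])[:,:,::-1])
E
```

```text
[ 0.58038499 -0.35600756  0.20784054] [ 1.79751627e+02  1.71372722e-01 -8.99389374e+01] [-1.30546927 -0.3489152  -1.09056255]
```

View pics/c3.png

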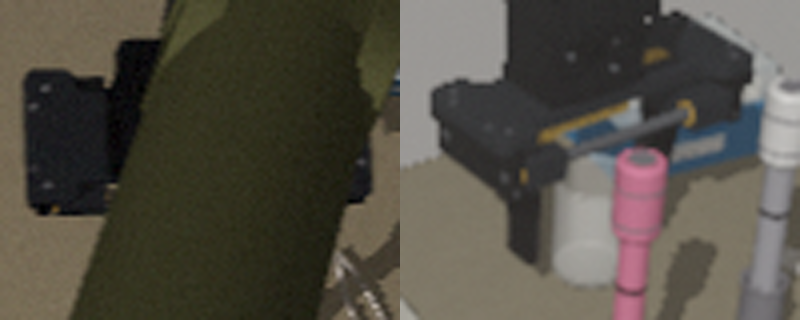

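The beaker (scene view) sits between the fingers and the arm is clear of the pink probe. Next I close.

Request:
{"fn": "jog_arm", "kwargs": {"rows": [[1, 0, 0, 0, 0, 0, 0], [1, 0, 0, 0, 0, 0, 0], [1, 0, 0, 0, 0, 0, 0], [1, 0, 0, 0, 0, 0, 0], [1, 0, 0, 0, 0, 0, 0], [1, 0, 0, 0, 0, 0, 0]]}}

```text
time_s: 4.65
tool_pos: [0.5811, -0.3573, 0.2112]
tool_rot: [-180.0, -0.0, -90.0]
force: [-0.8, -0.2, -0.5]
grip_width: 0.0549
```

Request:
{"fn": "jog_arm", "kwargs": {"rows": [[1, 0, 0, -0.025, 0, 0, 0], [1, 0, 0, -0.03, 0, 0, 0], [1, -0.02, 0.003, 0, 0, 0, 0], [1, -0.03, 0.004, 0, 0, 0, 0], [1, -0.03, 0.004, 0, 0, 0, 0], [1, -0.03, 0.004, 0, 0, 0, 0], [1, -0.03, 0.004, 0, 0, 0, 0], [1, -0.03, 0.004, 0, 0, 0, 0], [1, -0.017, 0.004, 0, 0, 0, 0], [1, 0, 0, 0, 0, 0, 0], [1, 0, 0, 0, 0, 0, 0], [1, 0, 0, 0, 0, 0, 0]]}}

```text
time_s: 5.65
tool_pos: [0.5539, -0.1717, 0.2658]
tool_rot: [-180.0, -0.1, -90.1]
force: [0.6, -0.5, -1.1]
grip_width: 0.0507
```

```bash
python3 - <<'E'
from h import *
np.set_printoptions(precision=4,suppress=True)
o=status.get_obs();print(o["tool_pos"],o["tool_rot"],o["force"],o["grip_width"])
q,_=cams.read_camera("scene"); print([(x["position"],x["conf"]) for x in landmark_of("scene","beaker_mid")],[ (x["box"],x["conf"]) for x in outline_of("scene","beaker_mid")])
p,_=cams.read_camera("top")
cv2.imwrite("pics/c4.png",np.hstack([cv2.resize(q[140:260,220:340],None,fx=5,fy=5,interpolation=2)])[:,:,::-1])
c=o["tool_pos"].copy(); print("pred beaker bottom/top px",proj("scene",c-[0,0,.209]),proj("scene",c-[0,0,.139]))
E
```

```text
[ 0.5539 -0.1717  0.2658] [-179.9894   -0.0793  -90.0802] [ 0.5641 -0.4563 -1.0997] 0.05073358639354124
[([229.4, 208.1], 0.96), ([186.3, 288.5], 0.7)] [([191.2, 209.9, 222.9, 247.9], 0.75), ([277.7, 167.3, 298.2, 206.5], 0.6)]
pred beaker bottom/top px [197.3012 288.3669] [170.5733 287.5473]
```

View pics/c4.png

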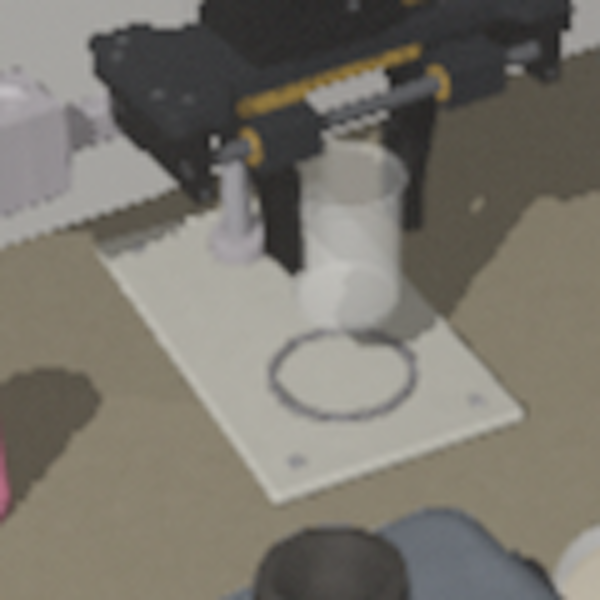

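```bash
python3 - <<'E'
from h import *
np.set_printoptions(precision=4,suppress=True)
q,d=cams.read_camera("scene")
print("ring",onz("scene",(214.4,288.3),.0115))
for z in(.055,.06): print("bot",onz("scene",(198.6,289.4),z),"top",onz("scene",(174.0,290.3),z+.07))
# ring fit by pixel: dark ellipse in crop
g=cv2.cvtColor(q,cv2.COLOR_RGB2GRAY).astype(float); bl=cv2.GaussianBlur(g,(0,0),4)
m=((g-bl)<-6).astype(np.uint8); m[:,:270]=0; m[:,306:]=0; m[:203]=0; m[226:]=0
ys,xs=np.nonzero(m); print(len(xs),cv2.fitEllipse(np.c_[xs,ys].astype(np.float32)))
t=np.linspace(0,2*np.pi,40)
for c in ((.554,-.1704),):
  E=np.array([proj("scene",[c[0]+.0315*np.cos(a),c[1]+.0315*np.sin(a),.0115]) for a in t]); print("pred ellipse",(E.min(0)+E.max(0))/2,np.ptp(E,axis=0))
E
```

```text
ring [ 0.5515 -0.1687  0.0115]
bot [ 0.5507 -0.1723  0.055 ] top [ 0.5417 -0.1709  0.125 ]
bot [ 0.5448 -0.1688  0.06  ] top [ 0.5351 -0.1669  0.13  ]
230 ((289.4030456542969, 213.75961303710938), (18.35700798034668, 31.64596939086914), 77.39928436279297)
pred ellipse [213.8    288.3313] [16.9925 27.5794]
```

```bash
python3 - <<'E'
from h import *
np.set_printoptions(precision=2,suppress=True)
o=status.get_obs(); print(o["tool_pos"],o["grip_width"])
c=o["tool_pos"]; t=np.linspace(0,2*np.pi,60)
def rings(x,y,z): return [np.array([proj("scene",[x+.0265*np.cos(a),y+.0265*np.sin(a),zz]) for a in t]) for zz in(z,z+.07)]
q,_=cams.read_camera("scene")
for x in outline_of("scene","beaker_mid"): print(x["box"],x["conf"])
for dx,dz in((0,0),(-.004,0),(-.008,0),(0,-.004),(0,-.008)):
    E=np.vstack(rings(c[0]+dx,c[1],c[2]-.2105+dz)); print(dx,dz,E.min(0)[::-1],E.max(0)[::-1])
s=8; im=cv2.resize(q[155:220,255:325],None,fx=s,fy=s,interpolation=2)
out=[]
im2=im.copy()
for dx,col in((0,(0,255,0)),(-.008,(255,0,0))):
    for E in rings(c[0]+dx,c[1],c[2]-.2105):
        cv2.polylines(im2,[np.round((E[:,::-1]-[255,155]+.5)*s).astype(np.int32)],True,col,1)
cv2.imwrite("pics/c5.png",im2[:,:,::-1])
E
```

```text
[ 0.55 -0.17  0.27] 0.05051421752401077
[274.7, 169.9, 299.9, 208.4] 0.97
[190.9, 207.9, 222.4, 248.6] 0.83
0 0 [274.93 164.8 ] [300.18 205.14]
-0.004 0 [275.89 165.6 ] [301.16 206.06]
-0.008 0 [276.85 166.41] [302.16 206.98]
0 -0.004 [275.01 166.37] [300.19 206.6 ]
0 -0.008 [275.09 167.93] [300.21 208.06]
```

View pics/c5.png

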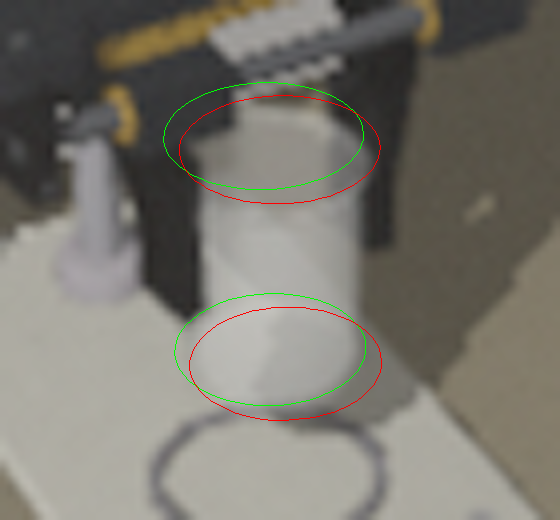

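Green is the prediction with the beaker centred in the pads. The real body (20 px wide, under a flared rim) sits about 1.5 px right and down, so about 3–5 mm toward −x. I correct that and lower.

Request:
{"fn": "jog_arm", "kwargs": {"rows": [[1, -0.0015, -0.003, 0, 0, 0, 0], [1, 0, 0, 0.015, 0, 0, 0], [1, 0, 0, 0.012, 0, 0, 0], [1, 0, 0, 0.008, 0, 0, 0], [1, 0, 0, 0.005, 0, 0, 0], [1, 0, 0, 0.003, 0, 0, 0], [1, 0, 0, 0, 0, 0, 0], [1, 0, 0, 0, 0, 0, 0]]}}

```text
time_s: 6.67
tool_pos: [0.558, -0.1685, 0.2247]
tool_rot: [-179.9, -0.0, -90.0]
force: [-1.3, 1.1, 10.0]
grip_width: 0.0509
```

```bash
python3 - <<'E'
from h import *
np.set_printoptions(precision=4,suppress=True)
o=status.get_obs(); print(o["tool_pos"],o["grip_width"],o["force"])
q,_=cams.read_camera("scene")
cv2.imwrite("pics/c6.png",cv2.resize(q[165:240,255:325],None,fx=8,fy=8,interpolation=2)[:,:,::-1])
E
```

```text
[ 0.558  -0.1685  0.2247] 0.050945738393997506 [-1.3325  1.0621 10.0401]
```

View pics/c6.png

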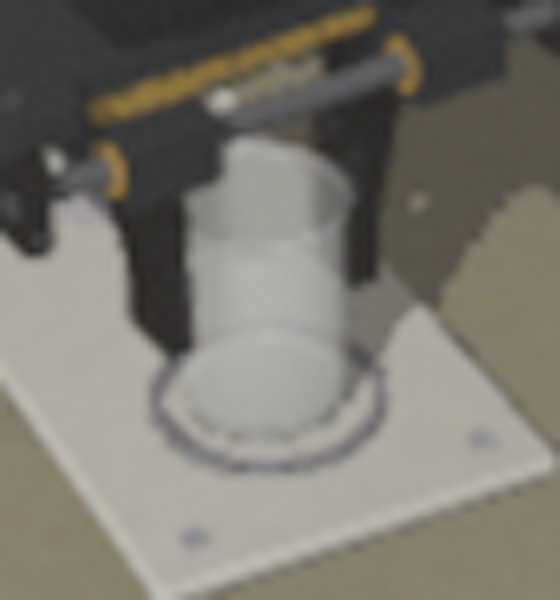

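The base (front edge y=435) sits about 4 mm too far back in the ring (front inner edge y=460), with 10 N of contact on the rear rim. I lift slightly, shift and lower.

Request:
{"fn": "jog_arm", "kwargs": {"rows": [[1, 0, 0, -0.006, 0, 0, 0], [1, -0.001, 0.0045, 0, 0, 0, 0], [1, 0, 0, 0, 0, 0, 0], [1, 0, 0, 0.004, 0, 0, 0], [1, 0, 0, 0.003, 0, 0, 0], [1, 0, 0, 0.002, 0, 0, 0], [1, 0, 0, 0, 0, 0, 0], [1, 0, 0, 0, 0, 0, 0]]}}

```text
time_s: 7.38
tool_pos: [0.5533, -0.1678, 0.2216]
tool_rot: [-179.9, -0.1, -90.0]
force: [-4.0, 0.4, 11.8]
grip_width: 0.0513
```

Request:
{"fn": "jog_arm", "kwargs": {"rows": [[1, 0, 0, -0.002, 0, 0, 0], [0, 0, 0, 0, 0, 0, 0], [0, 0, 0, 0, 0, 0, 0], [0, 0, 0, 0, 0, 0, 0], [0, 0, 0, 0, 0, 0, 0], [0, 0, 0, -0.02, 0, 0, 0], [0, 0, 0, -0.04, 0, 0, 0], [0, 0, 0, -0.04, 0, 0, 0], [0, 0, 0, -0.04, 0, 0, 0], [0, 0, 0, 0, 0, 0, 0]]}}

```text
time_s: 8.22
tool_pos: [0.5549, -0.1678, 0.3705]
tool_rot: [-179.2, -0.3, -90.0]
force: [1.8, -0.3, 0.4]
grip_width: 0.0865
```

```bash
python3 - <<'E'
from h import *
np.set_printoptions(precision=4,suppress=True)
o=status.get_obs(); print(o["tool_pos"],o["grip_width"],o["force"])
q,d=cams.read_camera("scene")
cv2.imwrite("pics/c7.png",cv2.resize(q[165:240,255:325],None,fx=8,fy=8,interpolation=2)[:,:,::-1])
E
```

```text
[ 0.5549 -0.1678  0.3705] 0.08648390217134447 [ 1.8053 -0.2935  0.376 ]
```

View pics/c7.png

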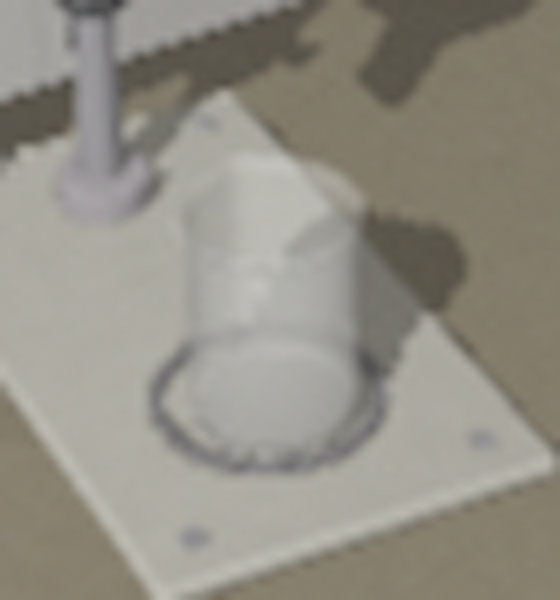

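The beaker stands upright inside the ring (base x 190–355 against the ring's 155–380). Next the boom: I turn the tool first.

Request:
{"fn": "jog_arm", "kwargs": {"rows": [[0, 0, 0, 0, 0, 0, -7.1], [0, 0, 0, 0, 0, 0, -7.1], [0, 0, 0, 0, 0, 0, -7.1], [0, 0, 0, 0, 0, 0, -7.1], [0, 0, 0, 0, 0, 0, -7.1], [0, 0, 0, 0, 0, 0, -7.1], [0, 0, 0, 0, 0, 0, -7.1], [0, 0, 0, 0, 0, 0, -7.1], [0, 0, 0, 0, 0, 0, -7.1], [0, 0, 0, 0, 0, 0, -7.1], [0, 0, 0, 0, 0, 0, -7.1], [0, 0, 0, 0, 0, 0, -7.1]], "grip_force": 6}}

```text
time_s: 9.27
tool_pos: [0.5521, -0.1676, 0.36]
tool_rot: [-180.0, 0.1, -4.4]
force: [-0.1, -0.5, -0.2]
grip_width: 0.0866
```

Request:
{"fn": "jog_arm", "kwargs": {"rows": [[0, 0, 0, 0, 0, 0, -6], [0, 0, 0, 0, 0, 0, 0], [0, 0, 0, 0, 0, 0, 0]]}}

```text
time_s: 9.52
tool_pos: [0.5522, -0.1678, 0.3605]
tool_rot: [-180.0, 0.1, 1.0]
force: [-0.5, -0.2, -0.2]
grip_width: 0.0872
```

Request:
{"fn": "jog_arm", "kwargs": {"rows": [[0, 0.025, -0.026, 0, 0, 0, -2], [0, 0.025, -0.026, 0, 0, 0, 0], [0, 0.025, -0.026, 0, 0, 0, 0], [0, 0.025, -0.025, 0, 0, 0, 0], [0, 0, 0, 0, 0, 0, 0], [0, 0, 0, 0, 0, 0, 0]]}}

```text
time_s: 10.02
tool_pos: [0.6482, -0.0571, 0.3606]
tool_rot: [-179.9, 0.1, 3.4]
force: [-0.2, -0.1, -0.2]
grip_width: 0.0871
```

Request:
{"fn": "jog_arm", "kwargs": {"rows": [[0, 0.004, 0.008, 0.02, 0, 0, 0], [0, 0, 0, 0.025, 0, 0, 0], [0, 0, 0, 0.018, 0, 0, 0], [0, 0, 0, 0.01, 0, 0, 0], [0, 0, 0, 0, 0, 0, 0], [1, 0, 0, 0, 0, 0, 0], [1, 0, 0, 0, 0, 0, 0], [1, 0, 0, 0, 0, 0, 0], [1, 0, 0, 0, 0, 0, 0], [1, 0, 0, 0, 0, 0, 0], [1, 0, 0, 0, 0, 0, 0], [1, 0, 0, 0, 0, 0, 0]]}}

```text
time_s: 11.02
tool_pos: [0.6525, -0.0673, 0.2895]
tool_rot: [-180.0, -0.1, 3.2]
force: [2.0, 0.3, 1.2]
grip_width: 0.0483
```

Request:
{"fn": "jog_arm", "kwargs": {"rows": [[1, 0, 0, 0, 0, 0, 0], [1, 0, 0, 0, 0, 0, 0], [1, 0, 0, 0, 0, 0, 0]]}}

```text
time_s: 11.27
tool_pos: [0.6523, -0.0672, 0.2893]
tool_rot: [-180.0, -0.1, 3.3]
force: [0.5, 2.3, 2.6]
grip_width: 0.0414
```

Request:
{"fn": "jog_arm", "kwargs": {"rows": [[1, 0, 0, 0, 0, 0, -4.3], [1, -0.01, 0.0004, 0, 0, 0, -5], [1, -0.01, 0.0004, 0, 0, 0, -5], [1, -0.01, 0.0004, 0, 0, 0, -5], [1, -0.01, 0.0004, 0, 0, 0, -5], [1, -0.01, 0.0004, 0, 0, 0, -5], [1, -0.01, 0.0004, 0, 0, 0, -5], [1, -0.01, 0.0004, 0, 0, 0, -5], [1, -0.01, 0.0004, 0, 0, 0, -5], [1, -0.01, 0.0004, 0, 0, 0, -5], [1, -0.01, 0.0004, 0, 0, 0, -5], [1, 0, 0, 0, 0, 0, 0]]}}

```text
time_s: 12.27
tool_pos: [0.5696, -0.1222, 0.2889]
tool_rot: [179.9, 0.1, 57.5]
force: [3.8, -1.3, -0.6]
grip_width: 0.0403
```

Request:
{"fn": "jog_arm", "kwargs": {"rows": [[1, -0.01, 0.0004, 0, 0, 0, -5], [1, -0.01, 0.0004, 0, 0, 0, -5], [1, -0.01, 0.0004, 0, 0, 0, -5], [1, -0.01, 0.0004, 0, 0, 0, -5], [1, -0.006, 0.0002, 0, 0, 0, -3], [1, -0.004, 0.0001, 0, 0, 0, -2], [1, -0.003, 0, 0, 0, 0, -1.5], [1, 0, 0, 0, 0, 0, 0], [1, 0, 0, 0, 0, 0, 0]]}}

```text
time_s: 13.02
tool_pos: [0.5533, -0.1689, 0.2891]
tool_rot: [179.9, -0.0, 83.9]
force: [4.3, 0.7, 0.2]
grip_width: 0.0402
```

Request:
{"fn": "jog_arm", "kwargs": {"rows": [[1, -0.003, 0, 0, 0, 0, -1], [1, -0.003, 0, 0, 0, 0, 0], [1, 0, 0, 0, 0, 0, 0], [1, 0, 0, 0, 0, 0, 0]]}}

```text
time_s: 13.35
tool_pos: [0.5534, -0.1704, 0.2889]
tool_rot: [179.9, -0.4, 85.1]
force: [6.6, 9.8, -1.2]
grip_width: 0.0403
```

Request:
{"fn": "jog_arm", "kwargs": {"rows": [[1, 0.003, 0, 0, 0, 0, 0], [0, 0, 0, 0, 0, 0, 0], [0, 0, 0, 0, 0, 0, 0], [0, 0, 0, 0, 0, 0, 0], [0, 0, 0, 0, 0, 0, 0], [0, 0, 0, -0.03, 0, 0, 0], [0, 0, 0, -0.04, 0, 0, 0], [0, 0, 0, -0.04, 0, 0, 0], [0, 0, 0, -0.03, 0, 0, 0], [0, 0, 0, 0, 0, 0, 0]], "grip_force": 30}}

```text
time_s: 14.18
tool_pos: [0.5535, -0.1722, 0.4355]
tool_rot: [179.5, 0.2, 84.9]
force: [0.9, 1.1, -0.5]
grip_width: 0.0855
```

```bash
python3 - <<'E'
from h import *
np.set_printoptions(precision=4,suppress=True)
o=status.get_obs(); print(o["tool_pos"],o["tool_rot"],o["grip_width"],o["force"])
for c in("scene","top"):
    q,d=cams.read_camera(c)
    P=cams.camera_params(c); f=200/np.tan(np.radians(P["vfov"]/2)); rr,kk=np.mgrid[:400,:640]
    W=(np.stack([(kk-P["cx"])/f,-(rr-P["cy"])/f,-np.ones(rr.shape)],-1)*d[...,None])@R.from_euler("xyz",P["attitude"],degrees=True).as_matrix().T+P["eye"]
    for n in("bore_mouth","lever_tip"): print(c,n,[(x["position"],round(x["conf"],2),onz(c,x["position"],.136 if n[0]=="b" else .146)) for x in landmark_of(c,n)])
    m=(abs(W[...,0]-.5535)<.035)&(abs(W[...,1]+.17)<.035)&(abs(W[...,2]-.136)<.005)
    p=W[m].astype(np.float32); print(len(p)); 
    if len(p): print(cv2.minAreaRect(p[:,:2]),np.median(p,0))
    cv2.imwrite(f"pics/{c}8.png",cv2.resize(q[130:190,285:345] if c=="top" else q[140:200,255:315],None,fx=6,fy=6,interpolation=2)[:,:,::-1])
cv2.imwrite("pics/c8.png",np.hstack([cv2.imread("pics/scene8.png"),cv2.imread("pics/top8.png")]))
E
```

```text
[ 0.5535 -0.1722  0.4355] [179.4713   0.2204  84.9364] 0.08547249441864414 [ 0.9159  1.119  -0.4968]
scene bore_mouth [([170.4, 286.5], 0.69, array([ 0.5432, -0.1628,  0.136 ]))]
scene lever_tip [([185.2, 304.1], 0.5, array([ 0.4649, -0.1549,  0.146 ]))]
227Traceback (most recent call last):
  File "<stdin>", line 11, in <module>
cv2.error: OpenCV(4.12.0) /io/opencv/modules/imgproc/src/convhull.cpp:143: error: (-215:Assertion failed) total >= 0 && (depth == CV_32F || depth == CV_32S) in function 'convexHull'
```

Request:
{"fn": "jog_arm", "kwargs": {"rows": [[0, -0.0342, -0.0163, 0, 0, 0, 0], [0, -0.0342, -0.0163, 0, 0, 0, 0], [0, -0.0342, -0.0163, 0, 0, 0, 0], [0, -0.0342, -0.0163, 0, 0, 0, 0], [0, -0.0342, -0.0163, 0, 0, 0, 0], [0, -0.0342, -0.0165, 0, 0, 0, 0], [0, 0, 0, 0, 0, 0, 0], [0, 0, 0, 0, 0, 0, 0]]}}

```text
time_s: 15.0
tool_pos: [0.434, -0.3712, 0.4261]
tool_rot: [-179.8, -0.1, 84.6]
force: [1.2, 0.5, 0.2]
grip_width: 0.0875
```

```bash
cat >> h.py <<'E'
def cloud(c,d):
    P=cams.camera_params(c); f=200/np.tan(np.radians(P["vfov"]/2)); rr,kk=np.mgrid[:400,:640]
    return (np.stack([(kk-P["cx"])/f,-(rr-P["cy"])/f,-np.ones(rr.shape)],-1)*d[...,None])@R.from_euler("xyz",P["attitude"],degrees=True).as_matrix().T+P["eye"]
E
python3 - <<'E'
from h import *
np.set_printoptions(precision=4,suppress=True)
o=status.get_obs(); print(o["tool_pos"],o["tool_rot"],o["force"])
ims=[]
for c in("scene","top"):
    q,d=cams.read_camera(c); W=cloud(c,d)
    for n in("bore_mouth","lever_tip"): print(c,n,[(x["position"],round(x["conf"],2),onz(c,x["position"],.136 if n[0]=="b" else .146)) for x in landmark_of(c,n)])
    m=(abs(W[...,0]-.5535)<.03)&(abs(W[...,1]+.17)<.03)&(abs(W[...,2]-.136)<.004)
    p=np.ascontiguousarray(W[m][:,:2],dtype=np.float32).reshape(-1,1,2); print(len(p))
    if len(p): print(cv2.minAreaRect(p),np.median(W[m],0))
    ims.append(cv2.resize(q[135:195,285:345] if c=="top" else q[145:205,265:325],None,fx=6,fy=6,interpolation=2))
cv2.imwrite("pics/c8.png",np.hstack(ims)[:,:,::-1])
E
```

```text
[ 0.434  -0.3712  0.4261] [-179.7731   -0.1467   84.6105] [1.1519 0.4987 0.2067]
scene bore_mouth [([170.0, 286.2], 0.93, array([ 0.5449, -0.1631,  0.136 ]))]
scene lever_tip [([181.5, 301.5], 0.52, array([ 0.4785, -0.1578,  0.146 ]))]
215
((0.5530529022216797, -0.16740135848522186), (0.040874872356653214, 0.04287205636501312), 83.75868225097656) [ 0.5529 -0.1674  0.1361]
top bore_mouth [([164.1, 313.9], 0.91, array([ 0.5587, -0.1683,  0.136 ])), ([174.5, 317.9], 0.19, array([ 0.5354, -0.1768,  0.136 ]))]
top lever_tip [([202.5, 312.0], 0.73, array([ 0.4726, -0.1633,  0.146 ]))]
278
((0.5535755157470703, -0.16810409724712372), (0.03982051834464073, 0.04066511616110802), 84.06087493896484) [ 0.5544 -0.1687  0.1356]
```

View pics/c8.png

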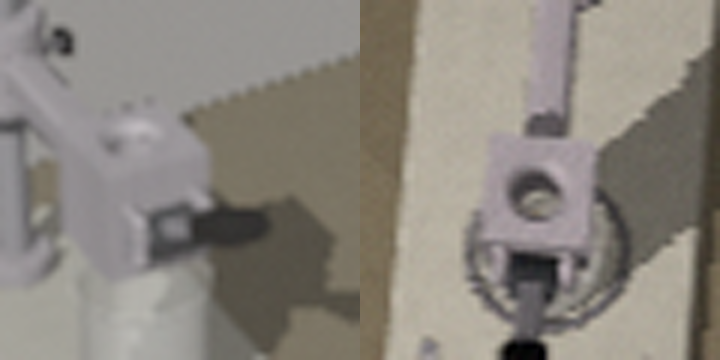

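Scene crop: the boom is over the beaker with the lever raised. Top crop: head centre at col 314.9 and bore at row 166.8, giving a bore at about (0.553, −0.170). That agrees with the ring parallax and with the gripped stop at y=−0.1704.

Request:
{"fn": "jog_arm", "kwargs": {"rows": [[0, 0.0026, 0.0038, 0, 0, 0, 0], [0, 0, 0, 0.035, 0, 0, 0], [0, 0, 0, 0.03, 0, 0, 0], [0, 0, 0, 0.02, 0, 0, 0], [0, 0, 0, 0.009, 0, 0, 0], [0, 0, 0, 0, 0, 0, 0], [0, 0, 0, 0, 0, 0, 0]]}}

```text
time_s: 15.88
tool_pos: [0.4414, -0.3656, 0.3354]
tool_rot: [180.0, 0.0, 85.1]
force: [0.9, -0.7, 0.1]
grip_width: 0.0872
```

Request:
{"fn": "jog_arm", "kwargs": {"rows": [[0, -0.0035, -0.003, 0.002, 0, 0, 0], [0, 0, 0, 0, 0, 0, 0], [0, 0, 0, 0, 0, 0, 0]]}}

```text
time_s: 16.13
tool_pos: [0.4375, -0.3697, 0.3339]
tool_rot: [179.9, 0.1, 85.0]
force: [0.1, 0.0, -0.3]
grip_width: 0.0872
```

```bash
python3 - <<'E'
from h import *
np.set_printoptions(precision=4,suppress=True)
for i in range(4):
    o=status.get_obs(); print(o["tool_pos"],o["tool_rot"],o["time_s"])
    cams.read_camera("top")
E
```

```text
[ 0.4375 -0.3697  0.3339] [179.9296   0.0908  84.9558] 16.1333
[ 0.4376 -0.3695  0.3338] [179.9323   0.0784  84.9699] 16.1833
[ 0.4376 -0.3693  0.3336] [179.9421   0.063   84.9871] 16.2333
[ 0.4376 -0.3692  0.3334] [179.9553   0.0462  84.9949] 16.2833
```

Request:
{"fn": "jog_arm", "kwargs": {"rows": [[1, 0, 0, 0, 0, 0, 0], [1, 0, 0, 0, 0, 0, 0], [1, 0, 0, 0, 0, 0, 0], [1, 0, 0, 0, 0, 0, 0], [1, 0, 0, 0, 0, 0, 0], [1, 0, 0, 0, 0, 0, 0], [1, 0, 0, 0, 0, 0, 0], [1, 0, 0, 0, 0, 0, 0], [1, 0, 0, 0, 0, 0, 0], [1, 0, 0, 0, 0, 0, 0]], "grip_force": 30}}

```text
time_s: 17.17
tool_pos: [0.4375, -0.3691, 0.3328]
tool_rot: [180.0, 0.0, 85.0]
force: [0.4, -0.3, 0.3]
grip_width: 0.0286
```

Request:
{"fn": "jog_arm", "kwargs": {"rows": [[1, 0, 0, 0, 0, 0, 0], [1, 0, 0, -0.012, 0, 0, 0], [1, 0, 0, -0.02, 0, 0, 0], [1, 0, 0, -0.025, 0, 0, 0], [1, 0, 0, -0.03, 0, 0, 0], [1, 0, 0, -0.03, 0, 0, 0], [1, 0, 0, -0.025, 0, 0, 0], [1, 0, 0, -0.012, 0, 0, 0], [1, 0, 0, 0, 0, 0, 0], [1, 0, 0, 0, 0, 0, 0]]}}

```text
time_s: 18.0
tool_pos: [0.4375, -0.3689, 0.4865]
tool_rot: [-180.0, 0.0, 85.0]
force: [0.4, 0.7, -1.4]
grip_width: 0.0251
```

Request:
{"fn": "jog_arm", "kwargs": {"rows": [[1, 0.0183, 0.0086, 0, 0, 0, 0], [1, 0.0306, 0.0144, 0, 0, 0, 0], [1, 0.0306, 0.0144, 0, 0, 0, 0], [1, 0.0306, 0.0144, 0, 0, 0, 0], [1, 0.0306, 0.0144, 0, 0, 0, 0], [1, 0.0306, 0.0144, 0, 0, 0, 0], [1, 0.0245, 0.0115, 0, 0, 0, 0], [1, 0.012, 0.0057, 0, 0, 0, 0], [1, 0, 0, 0, 0, 0, 0], [1, 0, 0, 0, 0, 0, 0], [1, 0, 0, 0, 0, 0, 0]]}}

```text
time_s: 18.92
tool_pos: [0.5524, -0.1721, 0.4852]
tool_rot: [-179.8, 0.0, 84.9]
force: [-0.8, 0.4, -0.8]
grip_width: 0.025
```

```bash
python3 - <<'E'
from h import *
np.set_printoptions(precision=4,suppress=True)
o=status.get_obs(); print(o["tool_pos"],o["tool_rot"],o["force"])
q,d=cams.read_camera("scene"); W=cloud("scene",d)
for n in("probe_tip","probe_mark","probe_mid","bore_mouth"): print(n,[(x["position"],round(x["conf"],2)) for x in landmark_of("scene",n)])
t=o["tool_pos"]
print("pred tip",proj("scene",t-[0,0,.325]),"pred mark",proj("scene",t-[0,0,.217]),"bore",proj("scene",[.553,-.170,.136]))
np.save("pics/W9.npy",W)
m=(abs(W[...,0]-.553)<.03)&(abs(W[...,1]+.17)<.03)&(W[...,2]>.170)&(W[...,2]<.29)
for z in np.arange(.17,.29,.02):
    p=W[m&(abs(W[...,2]-z)<.01)]; print(round(z,3),len(p),p.mean(0) if len(p) else "")
s=8; im=cv2.resize(q[135:195,265:325],None,fx=s,fy=s,interpolation=2)
cv2.imwrite("pics/c9.png",im[:,:,::-1])
q,d=cams.read_camera("top")
g=cv2.resize(q[125:185,285:345],None,fx=s,fy=s,interpolation=2)
cv2.imwrite("pics/c9.png",np.hstack([im,g])[:,:780,::-1])
E
```

```text
[ 0.5524 -0.1721  0.4852] [-179.8427    0.0163   84.9107] [-0.7942  0.3557 -0.8231]
probe_tip [([157.6, 287.3], 0.82), ([231.7, 353.4], 0.69)]
probe_mark [([108.7, 286.0], 0.91), ([191.9, 356.3], 0.71), ([168.7, 288.2], 0.61)]
probe_mid [([200.7, 356.7], 0.96), ([114.0, 283.7], 0.87)]
bore_mouth [([167.3, 287.2], 0.74)]
pred tip [157.2131 287.6743] pred mark [108.5196 286.2234] bore [167.3254 286.9655]
0.17 33 [ 0.5478 -0.1689  0.175 ]
0.19 67 [ 0.5478 -0.1692  0.1898]
0.21 70 [ 0.5485 -0.1684  0.2101]
0.23 75 [ 0.5476 -0.1687  0.2302]
0.25 78 [ 0.5479 -0.1689  0.2504]
0.27 83 [ 0.5482 -0.1687  0.2697]
```

Predictions and network landmarks agree (tip 157.4/287.5, bore 167.3/287.0) and the stem is vertical. I make a small y correction and start down.

Request:
{"fn": "jog_arm", "kwargs": {"rows": [[1, 0.0018, 0.0004, 0, 0, 0, 0], [1, 0, 0, 0, 0, 0, 0], [1, 0, 0, 0.008, 0, 0, 0], [1, 0, 0, 0.008, 0, 0, 0], [1, 0, 0, 0.005, 0, 0, 0], [1, 0, 0, 0.004, 0, 0, 0], [1, 0, 0, 0.004, 0, 0, 0], [1, 0, 0, 0, 0, 0, 0], [1, 0, 0, 0, 0, 0, 0]]}}

```text
time_s: 19.97
tool_pos: [0.5535, -0.1689, 0.4575]
tool_rot: [-180.0, -0.0, 85.0]
force: [1.3, 0.4, -0.4]
grip_width: 0.0252
```

Request:
{"fn": "jog_arm", "kwargs": {"rows": [[1, -0.001, 0, 0.003, 0, 0, 0], [1, 0, 0, 0.003, 0, 0, 0], [1, 0, 0, 0.003, 0, 0, 0], [1, 0, 0, 0.003, 0, 0, 0], [1, 0, 0, 0, 0, 0, 0], [1, 0, 0, 0, 0, 0, 0]]}}

```text
time_s: 20.47
tool_pos: [0.5534, -0.1697, 0.4452]
tool_rot: [-180.0, -0.0, 85.0]
force: [-0.2, 0.9, -2.4]
grip_width: 0.025
```

Request:
{"fn": "jog_arm", "kwargs": {"rows": [[1, 0, 0, 0.005, 0, 0, 0], [1, 0, 0, 0.006, 0, 0, 0], [1, 0, 0, 0.006, 0, 0, 0], [1, 0, 0, 0.006, 0, 0, 0], [1, 0, 0, 0.006, 0, 0, 0], [1, 0, 0, 0.006, 0, 0, 0], [1, 0, 0, 0.005, 0, 0, 0], [1, 0, 0, 0, 0, 0, 0], [1, 0, 0, 0, 0, 0, 0]]}}

```text
time_s: 21.22
tool_pos: [0.5532, -0.1697, 0.4043]
tool_rot: [-179.9, -0.1, 85.0]
force: [-0.9, 1.6, -3.7]
grip_width: 0.0248
```

Request:
{"fn": "jog_arm", "kwargs": {"rows": [[1, 0, 0, 0.005, 0, 0, 0], [1, 0, 0, 0.006, 0, 0, 0], [1, 0, 0, 0.006, 0, 0, 0], [1, 0, 0, 0.006, 0, 0, 0], [1, 0, 0, 0.006, 0, 0, 0], [1, 0, 0, 0.006, 0, 0, 0], [1, 0, 0, 0.006, 0, 0, 0], [1, 0, 0, 0.005, 0, 0, 0], [1, 0, 0, 0.003, 0, 0, 0], [1, 0, 0, 0, 0, 0, 0], [1, 0, 0, 0, 0, 0, 0], [1, 0, 0, 0, 0, 0, 0]]}}

```text
time_s: 22.22
tool_pos: [0.5533, -0.1695, 0.3563]
tool_rot: [-179.9, -0.0, 85.0]
force: [-1.7, 3.5, -0.3]
grip_width: 0.0248
```

```bash
python3 - <<'E'
from h import *
np.set_printoptions(precision=4,suppress=True)
o=status.get_obs(); print(o["tool_pos"],o["tool_rot"],o["force"])
q,d=cams.read_camera("scene"); W=cloud("scene",d)
for n in("probe_mark","bore_mouth"): print(n,[(x["position"],round(x["conf"],2)) for x in landmark_of("scene",n)])
t=o["tool_pos"]; print("pred mark",proj("scene",t-[0,0,.217]),"bore",proj("scene",[.553,-.170,.136]))
print(q[155:180,286].astype(int).mean(1).round().tolist()); print(W[155:180,286,2].round(3).tolist())
cv2.imwrite("pics/c10.png",cv2.resize(q[135:195,255:325],None,fx=10,fy=10,interpolation=2)[:,:,::-1])
E
```

```text
[ 0.5533 -0.1695  0.3563] [-179.9488   -0.0333   85.0246] [-1.7003  3.5155 -0.2931]
probe_mark [([167.4, 287.2], 0.77), ([189.9, 358.1], 0.56), ([265.7, 408.4], 0.39)]
bore_mouth [([168.0, 287.6], 0.65)]
pred mark [165.9819 286.6446] bore [167.3254 286.9655]
[146.0, 138.0, 147.0, 147.0, 146.0, 148.0, 147.0, 147.0, 147.0, 148.0, 148.0, 147.0, 123.0, 79.0, 121.0, 150.0, 155.0, 158.0, 155.0, 151.0, 150.0, 150.0, 148.0, 150.0, 158.0]
[0.172, 0.169, 0.165, 0.162, 0.16, 0.157, 0.156, 0.154, 0.153, 0.149, 0.145, 0.144, 0.142, 0.137, 0.137, 0.134, 0.138, 0.137, 0.138, 0.133, 0.131, 0.128, 0.127, 0.125, 0.124]
```

View pics/c10.png

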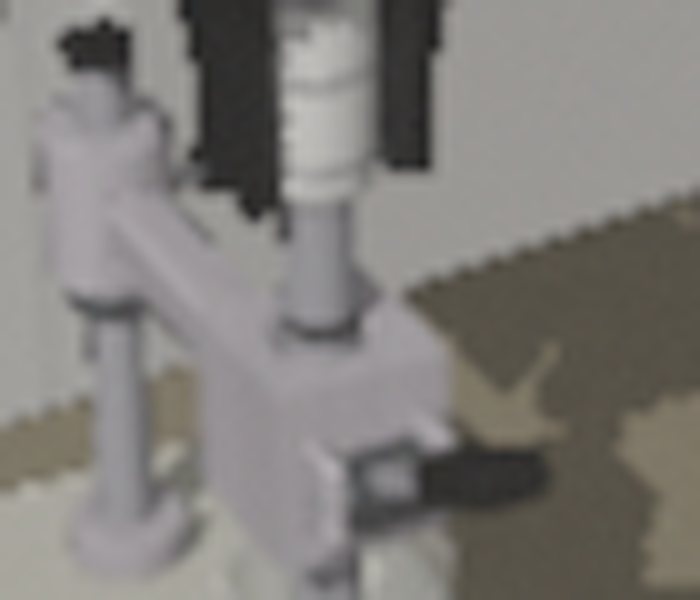

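The black ring (rows 167–169) sits about 3–4 mm above the head's top, as kinematics says (0.139 against 0.136). I go down 3.3 mm more.

Request:
{"fn": "jog_arm", "kwargs": {"rows": [[1, 0, 0, 0.0018, 0, 0, 0], [1, 0, 0, 0.0015, 0, 0, 0], [1, 0, 0, 0, 0, 0, 0], [1, 0, 0, 0, 0, 0, 0], [1, 0, 0, 0, 0, 0, 0]]}}

```text
time_s: 22.78
tool_pos: [0.5535, -0.1695, 0.3541]
tool_rot: [-180.0, 0.0, 85.0]
force: [-2.8, 3.8, 3.6]
grip_width: 0.0252
```

```bash
python3 - <<'E'
from h import *
np.set_printoptions(precision=4,suppress=True)
o=status.get_obs(); print(o["tool_pos"],o["force"])
a=[]
for i in range(5):
    q,d=cams.read_camera("scene"); a.append(q[155:180,284:290].astype(float).mean(2))
g=np.mean(a,0).mean(1); w=np.clip(140-g,0,None); w[20:]=0; print(g.round().tolist(),"dark row",(w*np.arange(155,180)).sum()/w.sum())
for z in(.132,.134,.136,.138,.140):
    x,y=.553,-.170
    print(z,proj("scene",[x-.0069,y+.0041,z]))
print("headtop front/back corners row check",proj("scene",[.553-.0076,-.170+.0045,.136]))
E
```

```text
[ 0.5535 -0.1695  0.3541] [-2.7968  3.8065  3.5608]
[161.0, 132.0, 124.0, 126.0, 133.0, 138.0, 138.0, 138.0, 138.0, 139.0, 139.0, 139.0, 137.0, 106.0, 91.0, 135.0, 155.0, 157.0, 154.0, 151.0, 148.0, 148.0, 148.0, 149.0, 149.0] dark row 164.76156691071026
0.132 [170.9707 287.0829]
0.134 [170.1613 287.0574]
0.136 [169.3498 287.0319]
0.138 [168.5361 287.0063]
0.14 [167.7201 286.9807]
headtop front/back corners row check [169.5546 287.0452]
```

Request:
{"fn": "jog_arm", "kwargs": {"rows": [[1, 0, 0, 0.0013, 0, 0, 0], [1, 0, 0, 0, 0, 0, 0], [1, 0, 0, 0, 0, 0, 0], [1, 0, 0, 0, 0, 0, 0]]}}

```text
time_s: 23.37
tool_pos: [0.5535, -0.1694, 0.3529]
tool_rot: [-180.0, 0.0, 85.0]
force: [-3.5, 3.5, 5.5]
grip_width: 0.0252
```

```bash
python3 - <<'E'
from h import *
np.set_printoptions(precision=4,suppress=True)
o=status.get_obs(); print(o["tool_pos"],o["force"])
a=[]
for i in range(5):
    q,d=cams.read_camera("scene"); a.append(q[155:180,284:290].astype(float).mean(2))
g=np.mean(a,0).mean(1); w=np.clip(140-g,0,None); w[20:]=0; w[:11]=0; print(g[10:20].round().tolist(),"dark row",(w*np.arange(155,180)).sum()/w.sum())
E
```

```text
[ 0.5535 -0.1694  0.3529] [-3.4909  3.4678  5.4891]
[139.0, 139.0, 139.0, 120.0, 84.0, 126.0, 155.0, 157.0, 155.0, 150.0] dark row 168.89544138929088
```

Request:
{"fn": "jog_arm", "kwargs": {"rows": [[1, 0, 0, -0.002, 0, 0, 0], [1, 0, 0, 0, 0, 0, 0], [0, 0, 0, 0, 0, 0, 0], [0, 0, 0, 0, 0, 0, 0], [0, 0, 0, 0, 0, 0, 0], [0, 0, 0, 0, 0, 0, 0], [0, 0, 0, 0, 0, 0, 0], [0, 0, 0, 0, 0, 0, 0]]}}

```text
time_s: 24.28
tool_pos: [0.5536, -0.1702, 0.3543]
tool_rot: [180.0, 0.0, 85.0]
force: [0.1, 0.4, -0.1]
grip_width: 0.0574
```

```bash
python3 - <<'E'
from h import *
np.set_printoptions(precision=4,suppress=True)
o=status.get_obs(); print(o["tool_pos"],o["force"],o["grip_width"])
a=[]
for i in range(5):
    q,d=cams.read_camera("scene"); a.append(q[155:180,284:290].astype(float).mean(2))
g=np.mean(a,0).mean(1); w=np.clip(140-g,0,None); w[20:]=0; w[:11]=0; print(g[10:20].round().tolist(),"dark row",(w*np.arange(155,180)).sum()/w.sum())
E
```

```text
[ 0.5536 -0.1702  0.3543] [ 0.1339  0.4176 -0.0813] 0.0574305001038375
[139.0, 139.0, 137.0, 112.0, 89.0, 131.0, 155.0, 157.0, 154.0, 150.0] dark row 168.69002148484122
```

Request:
{"fn": "jog_arm", "kwargs": {"rows": [[0, 0, 0, -0.01, 0, 0, 0], [0, 0, 0, -0.025, 0, 0, 0], [0, 0, 0, -0.03, 0, 0, 0], [0, 0, 0, -0.015, 0, 0, 0], [1, 0, -0.02, 0, 0, 0, 0], [1, 0, -0.03, 0, 0, 0, 0], [1, 0, -0.02, 0, 0, 0, 0], [1, 0, -0.01, 0, 0, 0, 0], [1, 0, 0, 0, 0, 0, 0], [1, 0, 0, 0, 0, 0, 0], [1, 0, 0, 0, 0, 0, 0], [1, 0, 0, 0, 0, 0, 0]]}}

```text
time_s: 25.53
tool_pos: [0.4745, -0.1628, 0.4344]
tool_rot: [180.0, -0.0, 85.1]
force: [-0.2, -0.6, -0.1]
grip_width: 0.0416
```

```bash
python3 - <<'E'
from h import *
np.set_printoptions(precision=4,suppress=True)
o=status.get_obs(); print(o["tool_pos"],o["force"],o["grip_width"])
q,d=cams.read_camera("scene"); W=cloud("scene",d)
m=(abs(W[...,0]-.553)<.03)&(abs(W[...,1]+.17)<.03)&(W[...,2]>.2)&(W[...,2]<.22)
p=W[m]; print("probe top z",np.percentile(p[:,2],[50,80,95]),len(p))
for n in("lever_tip","probe_mark","bore_mouth"): print(n,[(x["position"],round(x["conf"],2)) for x in landmark_of("scene",n)])
print(proj("scene",[.4758,-.163,.142]))
E
```

```text
[ 0.4745 -0.1628  0.4344] [-0.1949 -0.6405 -0.0796] 0.04161784278330071
probe top z [0.2099 0.2127 0.2133] 101
lever_tip [([185.2, 302.9], 0.59)]
probe_mark [([163.6, 287.3], 0.9), ([187.1, 359.5], 0.66)]
bore_mouth [([167.8, 286.1], 0.6)]
[183.0019 304.4774]
```

```bash
python3 - <<'E'
from h import *
np.set_printoptions(precision=4,suppress=True)
a=[];z=[]
for i in range(5):
    q,d=cams.read_camera("scene"); a.append(q[120:180,284:290].astype(float).mean(2)); W=cloud("scene",d)
    m=(abs(W[...,0]-.553)<.022)&(abs(W[...,1]+.17)<.022)&(W[...,2]>.18); z.append(np.percentile(W[m][:,2],[80,90,97]))
g=np.mean(a,0).mean(1); print(dict(zip(range(120,180),g.round().astype(int).tolist())))
print(np.mean(z,0))
print("pred head top row",proj("scene",[.553,-.17,.2115]),"underside front",proj("scene",[.553-.0112,-.17+.0066,.166]))
E
```

```text
{120: 154, 121: 154, 122: 154, 123: 154, 124: 154, 125: 154, 126: 154, 127: 154, 128: 154, 129: 154, 130: 154, 131: 154, 132: 154, 133: 145, 134: 126, 135: 118, 136: 135, 137: 173, 138: 201, 139: 197, 140: 184, 141: 184, 142: 184, 143: 182, 144: 161, 145: 164, 146: 183, 147: 183, 148: 183, 149: 182, 150: 182, 151: 182, 152: 179, 153: 162, 154: 167, 155: 176, 156: 155, 157: 139, 158: 140, 159: 140, 160: 141, 161: 140, 162: 141, 163: 141, 164: 141, 165: 141, 166: 141, 167: 139, 168: 114, 169: 91, 170: 133, 171: 157, 172: 159, 173: 157, 174: 152, 175: 150, 176: 151, 177: 151, 178: 151, 179: 152}
[0.2115 0.2125 0.2132]
pred head top row [135.1502 285.9533] underside front [158.1474 286.7046]
```

Request:
{"fn": "jog_arm", "kwargs": {"rows": [[1, 0, 0.02, 0, 0, 0, 0], [1, 0, 0.03, 0, 0, 0, 0], [1, 0, 0.02, 0, 0, 0, 0], [1, 0, 0.009, 0, 0, 0, 0], [1, 0, 0, 0.01, 0, 0, 0], [1, 0, 0, 0.015, 0, 0, 0], [1, 0, 0, 0.01, 0, 0, 0], [1, 0, 0, 0.003, 0, 0, 0], [1, 0, 0, 0, 0, 0, 0], [1, 0, 0, 0, 0, 0, 0], [1, 0, 0, 0, 0, 0, 0]]}}

```text
time_s: 26.9
tool_pos: [0.5524, -0.1698, 0.3969]
tool_rot: [179.9, 0.1, 85.0]
force: [-1.0, -0.6, 0.4]
grip_width: 0.0007
```

Fingertips are at 0.2149 with no contact yet. I go down in small steps to the nominal 0.211 (TCP 0.393).

Request:
{"fn": "jog_arm", "kwargs": {"rows": [[1, 0, 0, 0.0015, 0, 0, 0], [1, 0, 0, 0, 0, 0, 0], [1, 0, 0, 0, 0, 0, 0]]}}

```text
time_s: 27.15
tool_pos: [0.5525, -0.1698, 0.3949]
tool_rot: [180.0, 0.0, 85.0]
force: [-0.2, -0.3, -0.2]
grip_width: 0.0
```

Request:
{"fn": "jog_arm", "kwargs": {"rows": [[1, 0, 0, 0.001, 0, 0, 0], [1, 0, 0, 0, 0, 0, 0], [1, 0, 0, 0, 0, 0, 0]]}}

```text
time_s: 27.4
tool_pos: [0.5525, -0.1697, 0.3936]
tool_rot: [180.0, 0.0, 85.0]
force: [0.7, -1.2, -0.5]
grip_width: 0.0006
```

Request:
{"fn": "jog_arm", "kwargs": {"rows": [[1, 0, 0, 0.001, 0, 0, 0], [1, 0, 0, 0, 0, 0, 0], [1, 0, 0, 0, 0, 0, 0]]}}

```text
time_s: 27.65
tool_pos: [0.5526, -0.1697, 0.3929]
tool_rot: [180.0, 0.0, 85.0]
force: [-1.0, 0.5, 2.6]
grip_width: 0.0004
```

Contact comes exactly at the nominal height: fingertips at 0.211 means the probe's top is at 0.211, so the ring is level at 0.136. Next is the lever.

Request:
{"fn": "jog_arm", "kwargs": {"rows": [[1, 0, 0, -0.01, 0, 0, 0], [1, 0, 0, -0.02, 0, 0, 0], [1, 0, -0.02, -0.005, 0, 0, 0], [1, 0, -0.03, 0, 0, 0, 0], [1, 0, -0.02, 0, 0, 0, 0], [1, 0, -0.009, 0, 0, 0, 0], [1, 0, 0, 0.02, 0, 0, 0], [1, 0, 0, 0.03, 0, 0, 0], [1, 0, 0, 0.02, 0, 0, 0], [1, 0, 0, 0.01, 0, 0, 0], [1, 0, 0, 0, 0, 0, 0]]}}

```text
time_s: 28.57
tool_pos: [0.4729, -0.1627, 0.3459]
tool_rot: [-179.8, -0.1, 85.0]
force: [-0.2, 0.3, 0.5]
grip_width: 0.0004
```

Request:
{"fn": "jog_arm", "kwargs": {"rows": [[1, 0, 0, 0.006, 0, 0, 0], [1, 0, 0, 0.007, 0, 0, 0], [1, 0, 0, 0.007, 0, 0, 0], [1, 0, 0, 0.007, 0, 0, 0], [1, 0, 0, 0.007, 0, 0, 0], [1, 0, 0, 0.007, 0, 0, 0], [1, 0, 0, 0.006, 0, 0, 0], [1, 0, 0, 0.004, 0, 0, 0], [1, 0, 0, 0, 0, 0, 0], [1, 0, 0, 0, 0, 0, 0]]}}

```text
time_s: 29.4
tool_pos: [0.4739, -0.1627, 0.2963]
tool_rot: [180.0, -0.0, 85.0]
force: [-0.1, -0.5, 0.1]
grip_width: 0.0004
```

Request:
{"fn": "jog_arm", "kwargs": {"rows": [[1, 0, 0, 0.005, 0, 0, 0], [1, 0, 0, 0.004, 0, 0, 0], [1, 0, 0, 0.004, 0, 0, 0], [1, 0, 0, 0, 0, 0, 0], [1, 0, 0, 0, 0, 0, 0]]}}

```text
time_s: 29.82
tool_pos: [0.4748, -0.1629, 0.2847]
tool_rot: [179.8, 0.0, 85.0]
force: [-0.4, 0.4, 8.3]
grip_width: 0.0005
```

```bash
python3 - <<'E'
from h import *
np.set_printoptions(precision=4,suppress=True)
o=status.get_obs(); print(o["tool_pos"],o["force"])
q,d=cams.read_camera("scene"); W=cloud("scene",d)
for n in("lever_tip","probe_mark","bore_mouth"): print(n,[(x["position"],round(x["conf"],2)) for x in landmark_of("scene",n)])
print("open",proj("scene",[.4758,-.163,.142]),"down",proj("scene",[.4743,-.163,.0886]))
cv2.imwrite("pics/c11.png",cv2.resize(q[130:230,255:345],None,fx=6,fy=6,interpolation=2)[:,:,::-1])
E
```

```text
[ 0.4748 -0.1629  0.2847] [-0.3691  0.4387  8.2881]
lever_tip [([207.6, 303.5], 0.69)]
probe_mark [([190.6, 356.6], 0.8)]
bore_mouth [([169.0, 288.6], 0.98)]
open [183.0019 304.4774] down [205.0474 304.9426]
```

Request:
{"fn": "jog_arm", "kwargs": {"rows": [[1, 0, 0, 0.004, 0, 0, 0], [1, 0, 0, 0.003, 0, 0, 0], [1, 0, 0, 0, 0, 0, 0], [1, 0, 0, 0, 0, 0, 0]]}}

```text
time_s: 30.35
tool_pos: [0.4758, -0.1627, 0.2824]
tool_rot: [179.9, 0.2, 85.0]
force: [-13.7, 3.3, 44.1]
grip_width: 0.0004
```

The lever is hard against its stop (44 N at the fingertips). I retreat.

Request:
{"fn": "jog_arm", "kwargs": {"rows": [[1, 0, 0, -0.007, 0, 0, 0], [1, 0, 0, -0.01, 0, 0, 0], [1, 0, 0, -0.03, 0, 0, 0], [1, 0, 0, -0.04, 0, 0, 0], [1, 0, 0, -0.04, 0, 0, 0], [1, 0, -0.02, -0.03, 0, 0, 0], [1, 0, -0.03, 0, 0, 0, 0], [1, -0.03, -0.02, 0, 0, 0, 0], [1, -0.04, 0, 0, 0, 0, 0], [1, -0.04, 0, 0, 0, 0, 0], [1, -0.04, 0, 0, 0, 0, 0], [1, 0, 0, 0, 0, 0, 0]]}}

```text
time_s: 31.35
tool_pos: [0.3873, -0.3147, 0.4322]
tool_rot: [-179.9, 0.1, 84.4]
force: [-0.9, -0.0, 0.3]
grip_width: 0.0009
```

```bash
python3 - <<'E'
from h import *
np.set_printoptions(precision=4,suppress=True)
o=status.get_obs(); print(o["tool_pos"],o["force"])
ims=[]
for c in("scene","top"):
    q,d=cams.read_camera(c)
    for n in("lever_tip","probe_mark","bore_mouth","beaker_mid","petri_high","timer"): print(c,n,[(np.round(x["position"],1),round(x["conf"],2)) for x in landmark_of(c,n)])
    if c=="scene": 
        g=q[160:175,284:290].astype(float).mean((1,2)); print(g.round())
    W=cloud(c,d); m=(abs(W[...,0]-.5535)<.03)&(abs(W[...,1]+.17)<.03)&(abs(W[...,2]-.136)<.004); print("headtop n",m.sum(),np.median(W[m],0))
    ims.append(cv2.resize(q[120:220,250:350],None,fx=4,fy=4,interpolation=2))
cv2.imwrite("pics/c12.png",np.hstack(ims)[:,:,::-1])
E
```

```text
[ 0.3873 -0.3147  0.4322] [-0.8805 -0.0305  0.2643]
scene lever_tip []
scene probe_mark [(array([165.2, 286.6]), 0.88), (array([188.6, 358.2]), 0.87)]
scene bore_mouth [(array([168. , 287.3]), 0.58), (array([271. , 352.4]), 0.25)]
scene beaker_mid [(array([203. , 286.2]), 0.94), (array([231.3, 205.4]), 0.89)]
scene petri_high [(array([261.7, 353.6]), 0.7), (array([202.8, 288.6]), 0.5), (array([265.8, 406.2]), 0.47)]
scene timer [(array([265.3, 409.7]), 0.61)]
[140. 141. 141. 141. 141. 141. 141. 141. 134. 103. 111. 149. 159. 157.
 153.]
headtop n 197 [ 0.5467 -0.1628  0.1361]
top lever_tip [(array([207.5, 313.4]), 0.57)]
top probe_mark [(array([164.9, 313.8]), 0.68), (array([221.6, 359.3]), 0.52)]
top bore_mouth [(array([163.8, 313.2]), 0.67)]
top beaker_mid [(array([163.3, 241.6]), 0.73), (array([175.7, 315.2]), 0.55)]
top petri_high [(array([256.7, 323. ]), 0.64)]
top timer []
headtop n 191 [ 0.5457 -0.1726  0.136 ]
```

View pics/c12.png

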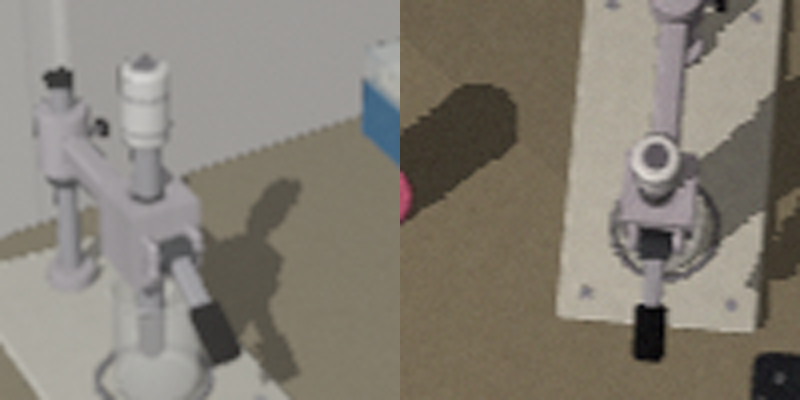

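```bash
python3 -c "
from h import *
print(env.sign_off())"
```

```text
the job is handed in; nothing more can be done
None
```

The job is done and handed in at about 31.7 s, and the last pictures show everything as asked.

- **Beaker:** it stands upright in the stand's ring. I had to lift it a few millimetres and shift it once, because it first landed on the rear rim.
- **Boom:** I swung it to its stop, where it resisted with about 10 N. The head lines up over the ring in the top view.
- **Probe:** I lowered it through the head and let go. Touching its top with the closed fingertips put it at 0.211 m, which makes the black ring level with the head's top. The last picture puts the ring within about 1 mm of that.
- **Clamp lever:** I pressed it down to its hard stop; the picture shows it below level.

**Checks that disagreed or failed:**
- The fingertip force on the lever peaked at about 44 N at its stop. Only the fingertips should have been touching it, and the wrist stayed well under 120 N. I had aimed for about 20 N.
- The network's point for the black ring was 3–4 pixels higher than the ring in the pictures. I relied on the dark band and the touch check.
- In the last look, the lever was found only in the top view and the timer only in the scene view.

The robot touched neither the dishes, the timer nor the pink look-alikes. The timer and upper dish are within about 2 pixels of where they started.

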